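Empty the finishing bowl through its outlet gate

TASK

Empty the vibratory finishing bowl: draw its outlet gate fully open, take the spatula from the leaning holder and stir the seven ceramic stones round the bowl with it (they run best before the flat of the blade) until all have dropped through the outlet and slid down the chute into the catch pan. Don't touch the stones with the fingers. Finish with the gate left open, the pan where it stood, the spatula back blade down in its own pocket, and the brush and the paste tin undisturbed.

Things in the scene. Friction and masses are not known exactly. Their poses are not given: they have to be found in the camera images.
- bowl: grey bench-top vibratory finishing bowl, fixed, foot 170 mm wide. Origin: on its axis at bench height; x points to the outlet, z up. Ring-shaped channel between the hub (radius 42 mm, 44 mm above the channel floor; its thin stud ends 64 mm above it) and the outer wall (inside radius 82 mm, 4 mm thick, rim 46 mm above the floor). Floor flat, dark, 130 mm above the bench
- outlet (a point): centre of the outlet, a hole in the channel floor, at floor height (130 mm above the bench), 62 mm from the bowl's axis; the hole spans the whole channel width (40 mm) and 60 mm along the channel; a steel chute leads down from it to the catch pan
- gate (a joint): steel slide gate that closes the outlet from below the floor line: 0 is shut, 0.050 m is fully drawn out (away from the bowl's axis, along the bowl's x axis); it stays where it is left, friction about 3 N
- gate_grip (a point): point to take the gate by: in the middle of its black upright grip, 12 mm below the grip's top; the grip measures 20 mm along the bowl's x, 16 mm across it and stands up to 178 mm above the bench, outside the bowl's wall
- pan: plain aluminium catch pan, 104 x 132 mm and 40 mm high, walls 3 mm, loose, standing on the bench in front of the bowl's chute. Origin: centre of its underside, x and y along its 104 and 132 mm sides
- spatula: spatula, 184 mm long, blade down in its pocket of the holder. Origin: middle of its length, at its underside; x from handle to tip (tip at x = +92 mm), y across, z out of its upper face. Red handle x = -92 to -7 mm, 20 mm wide (y), 14 mm thick (z 0 to 14 mm); steel blade x = -7 to +92 mm, 24 mm wide, 2 mm thick (z 1 to 3 mm)
- spatula_tip (a point): middle of the end edge of the spatula's blade
- holder: steel tool holder fixed to the bench: foot 130 x 170 x 10 mm, two sheet-metal pockets side by side, 42 mm either side of the middle; they lean 25 degrees towards the holder's own -x and the tools in them about 5 to 11 degrees more. Origin: middle of the foot at bench height, z up; spatula's pocket on the +y side, brush's on the -y side
- pocket_bottom (a point): middle of the bottom of the spatula's pocket, inside
- pocket_mouth (a point): middle of the mouth of the spatula's pocket; inside the pocket measures 38 mm along the holder's y and 20 mm across, 88 mm deep along the line from mouth to bottom
- brush: wax brush 200 mm long with a wooden handle, standing handle down in the other pocket, bristles 45 mm wide at the top; leave it there. Origin: middle of its length
- tin: round paste tin 68 mm wide and 58 mm high standing on the bench on the other side of the bowl from the holder; leave it there. Origin: centre of its underside
- stone1: ceramic finishing stone, a cylinder 30 mm wide and 24 mm high, all seven alike, standing in the bowl's channel at the start. Origin: centre of its lower end face
- stone2: ceramic finishing stone, a cylinder 30 mm wide and 24 mm high, all seven alike, standing in the bowl's channel at the start. Origin: centre of its lower end face
- stone3: ceramic finishing stone, a cylinder 30 mm wide and 24 mm high, all seven alike, standing in the bowl's channel at the start. Origin: centre of its lower end face
- stone4: ceramic finishing stone, a cylinder 30 mm wide and 24 mm high, all seven alike, standing in the bowl's channel at the start. Origin: centre of its lower end face
- stone5: ceramic finishing stone, a cylinder 30 mm wide and 24 mm high, all seven alike, standing in the bowl's channel at the start. Origin: centre of its lower end face
- stone6: ceramic finishing stone, a cylinder 30 mm wide and 24 mm high, all seven alike, standing in the bowl's channel at the start. Origin: centre of its lower end face
- stone7: ceramic finishing stone, a cylinder 30 mm wide and 24 mm high, all seven alike, standing in the bowl's channel at the start. Origin: centre of its lower end face

How it is judged:
On the way, in this order (a step that is already met when the one before it is completed fails the run):
1. the outlet gate is drawn open (at least 43 of 50 mm) (value of joint gate above 0.043 m), for 0.2 s.
2. the spatula's blade is down in the bowl's channel, its tip within 25 mm of the floor (z of spatula_tip in the frame of bowl between 0.11 and 0.155 m and horizontal distance between spatula_tip and bowl below 0.082 m), for 0.2 s.
3. all seven stones lie in the pan (x of stone1 in the frame of pan between -0.052 and 0.052 m and y of stone1 in the frame of pan between -0.066 and 0.066 m and z of each of stone1, stone2, stone3, stone4, stone5, stone6, stone7 in the frame of pan below 0.06 m and x of stone2 in the frame of pan between -0.052 and 0.052 m and y of stone2 in the frame of pan between -0.066 and 0.066 m and x of stone3 in the frame of pan between -0.052 and 0.052 m and y of stone3 in the frame of pan between -0.066 and 0.066 m and x of stone4 in the frame of pan between -0.052 and 0.052 m and y of stone4 in the frame of pan between -0.066 and 0.066 m and x of stone5 in the frame of pan between -0.052 and 0.052 m and y of stone5 in the frame of pan between -0.066 and 0.066 m and x of stone6 in the frame of pan between -0.052 and 0.052 m and y of stone6 in the frame of pan between -0.066 and 0.066 m and x of stone7 in the frame of pan between -0.052 and 0.052 m and y of stone7 in the frame of pan between -0.066 and 0.066 m), for 0.2 s.
At the end, for the whole second after the job is handed in: All stones inside the pan's walls (in heap at most 60 mm up); pan upright, within 20 mm of its start; gate open at least 43 mm; spatula at rest in its own pocket, tip within 32 mm of the middle of the pocket's bottom; brush within 30 mm and tin within 20 mm of their starts (all of step 3 and value of joint gate above 0.043 m and distance between spatula_tip and pocket_bottom below 0.032 m and linear speed of spatula below 0.05 m/s and angle between pan's own z axis and vertical below 0.1 rad and distance of each of pan, tin from where it was at the start of the episode below 0.02 m and linear speed of pan below 0.02 m/s and distance of brush from where it was at the start of the episode below 0.03 m); the robot touches nothing.
It fails at once if a finger touches a stone (contact force between the fingers and stone1 above 0.3 N or contact force between the fingers and stone2 above 0.3 N or contact force between the fingers and stone3 above 0.3 N or contact force between the fingers and stone4 above 0.3 N or contact force between the fingers and stone5 above 0.3 N or contact force between the fingers and stone6 above 0.3 N or contact force between the fingers and stone7 above 0.3 N).
It fails at once if the pan is tipped over (angle between pan's own z axis and vertical above 0.5 rad).
It fails at once if the brush is knocked out of place (distance of brush from where it was at the start of the episode above 0.06 m).
It fails at once if the paste tin is knocked away (distance of tin from where it was at the start of the episode above 0.04 m).
It also fails if it takes over 72 s, if anything falls off the work surface, if the arm or the gripper's body presses on something with over 40 N, if the wrist force passes 120 N, or if a joint passes its speed limit or range.

ROBOT

A 6-joint arm with a two-finger parallel gripper is mounted at the origin on a cart in front of the work surface, level with it; the furniture and walls round the work are solid. World frame = base frame: x ahead of the robot, y to its left, z up, the work surface at z = 0. Lengths are in m, angles in rad, forces in N, time in s.
With the tool pointing down it reaches from about 0.3 to 0.775 m from the base axis. Payload 14.6 kg.
Tool frame: the origin (TCP) lies midway between the tips of the shut fingers; the grasp point (between the pads) lies 19 mm behind it (ctrl.tcp_to_grasp is the z of the grasp point in the tool frame, in m); z points along the fingers, y is the line along which they close (so a half turn about z gives the same grasp; the last joint's range is limited). The gripper opens to 94 mm and grips with 3 to 60 N. Pads are 16 mm wide; open, the fingers measure 119 mm over their backs; the gripper's body (75 mm by 177 mm) begins 78 mm behind the grasp point.
Start: joints at [-1.353, 0.3, 1.521, -0, 1.321, -0.067], TCP at [0.155, -0.528, 0.205] pointing down, gripper open.
Joint ranges: [-3.03, 3.03], [-0.79, 2.21], [0.23, 2.52], [-1.04, 4.18], [0, 3.07], [-2.55, 2.55]. Speed limits (rad/s): [2.22, 2.22, 2.57, 3.14, 3.14, 3.14].

INTERFACE

Orientations are given as [roll, pitch, yaw] about the fixed x, y, z axes, in that order (R = Rz(yaw) Ry(pitch) Rx(roll)).
In Python, from station import monitor, camera, ctrl gives the robot as it stands.
- The arm moves only by the tool apply_moves, never from a script. Its argument "plan" is one flat list of numbers, 4 for each row, row after row: the shift along the tool's x, y, z in mm, then the turn about the tool's z in rad. In form: [dx, dy, dz, spin, dx, dy, dz, spin, ...]. A call has 1 to 20 rows; each row shifts and turns the commanded pose from where the row before left it, along the tool's axes as they then stand; what a row does not reach is not made up. A row lasts 1/10 s, in which the tool goes at most 50 mm and 8.59 degrees, less where a joint would pass 70% of its speed; a pose out of reach is approached as far as the arm can. A call is refused whole if a number of a shift passes 50 or a number of a turn 0.15, either way. A call with a gripper value outside its range is refused whole. "hand" is the gripper command: -1 is shut, 1 is fully open, values between are in proportion, set as the call begins (left out, the last holds). The fingers move at their own pace and stop on an object; "squeeze" is the grip in N (left out, the last holds). Time passes only in rows, so rows that do not move let the fingers close. It gives the time, the measured TCP pose, the force, the opening and the grip force at its end, in the units of the state.
- monitor.get_obs(): the state, without advancing time (a new reading comes with each control period).
- camera(name): name is "scene" or "top" or "wrist"; returns a dict with "image" (420x560x3 uint8, red, green, blue), "range_z" (420x560 float32, m along the optical axis (not along the pixel's ray), 0 where there is no reading), "mtx" (3x3 intrinsics, pixels), "rvec" (rotation vector, rad) and "tvec" (3), from world to camera coordinates, as OpenCV has them. Camera axes: x right, y down, z forward; pixel columns grow to the right and rows downward; lengths in m; the calibration is good to about 2 mm. A picture is of the moment at which its call begins.
- ctrl.hand_in(): hands the job in; it is judged then, once.
The state is a dict: "time_s": time; "qpos": joint angles; "joint_vel": joint speeds; "tau": joint torques, N m; "ee_pos": TCP position; "eef_rot": TCP orientation; "force": force on the tool from outside, world axes, zero at the start; "moment": the same for the moment, N m; "grip_width": finger opening in m; "grip_force": force on a finger pad.
Only numpy, scipy, OpenCV 4.12 (cv2) and the standard library are available. Lean on these libraries where they do the work, as an engineer would, in place of code of your own. Each camera call takes 0.05 s, during which the arm holds its last target. There are 200 camera calls.

## Working session

There is one attempt and no reset: what is moved stays moved. The work goes in short steps, Python scripts to look and compute and a tool call to move; the robot and the scene stay as the last step left them, time stands still between calls to the robot, and variables do not carry over. Pictures are saved under pics/ and viewed, at most 10 in all, crops included, and the job is handed in when it is done.

Besides the shell and the picture viewer there is one more tool, called after "Call:" by a JSON object that holds its "api" and its "payload", one argument or row to a line. apply_moves: Moves the arm, as the interface text tells. Its arguments: {"type":"object","properties":{"plan":{"type":"array","items":{"type":"number"}},"hand":{"type":"number"},"squeeze":{"type":"number"}},"required":["plan"]}

```bash
ls; mkdir -p pics
python3 - <<'E'
from station import monitor, camera, ctrl
import cv2, numpy as np, pickle
print(monitor.get_obs(), ctrl.tcp_to_grasp)
d={n:camera(n) for n in("scene","top")}
pickle.dump(d,open("d0.pkl","wb"))
for n in d:
    cv2.imwrite(f"pics/{n}0.png",d[n]["image"][:,:,::-1]); print(n,d[n]["mtx"].tolist(),d[n]["rvec"],d[n]["tvec"])
E
```

```text
pics
{'time_s': 0.0, 'qpos': array([-1.35266649e+00,  3.00459673e-01,  1.52156219e+00, -1.54628655e-05,
        1.32069209e+00, -6.65756940e-02]), 'joint_vel': array([-0.00069978,  0.00056897, -0.0002025 ,  0.00069867, -0.00077044,
       -0.00016402]), 'tau': array([-3.10653217e-03, -5.31805515e+01, -3.52734268e+01,  7.07559125e-02,
        2.44337891e-02, -6.88666114e-05]), 'ee_pos': array([ 0.15443237, -0.5276099 ,  0.20490059]), 'eef_rot': array([-3.14047283e+00, -5.96523138e-05,  2.84709332e-01]), 'force': array([ 0.2516851 ,  0.13940582, -0.17327379]), 'moment': array([ 0.00953717, -0.02843489,  0.0257233 ]), 'grip_force': 0.0, 'grip_width': 0.09385507084095833} -0.0188
scene [[439.56599718234844, 0.0, 280.7602147174024], [0.0, 439.56599718234844, 204.5551215999434], [0.0, 0.0, 1.0]] [ 1.06658271 -2.19473082  1.20578034] [0.35761978 0.33665674 1.01343219]
top [[490.7115721230675, 0.0, 272.36879846418185], [0.0, 490.7115721230675, 206.4697650094712], [0.0, 0.0, 1.0]] [ 2.15835299 -2.21587728  0.07452303] [0.03939057 0.54565548 1.22670075]
```

View pics/top0.png

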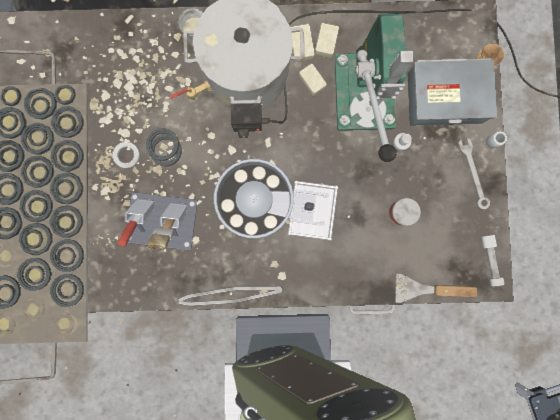

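View pics/scene0.png

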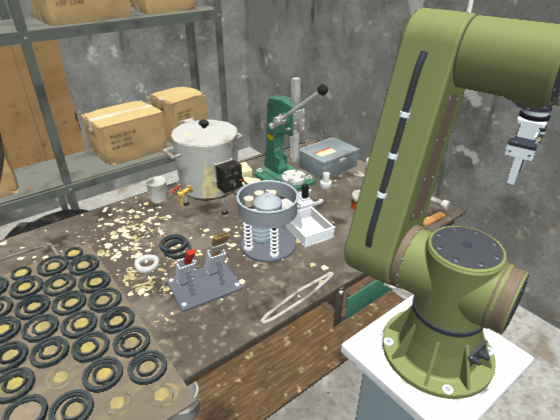

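Top view: bowl (254,198) with its outlet to the right; gate grip (310,206), pan (313,210), holder (160,222) with red spatula handle (128,233), brush (158,240), tin (406,212). The scene view agrees.

```bash
cat > h.py <<'E'
import numpy as np, cv2, pickle
def cam(c):
    R=cv2.Rodrigues(np.array(c["rvec"],float))[0]; return R,np.array(c["tvec"],float).ravel(),np.array(c["mtx"])
def ray(c,u,v,z):
    R,t,K=cam(c); d=R.T@np.linalg.inv(K)@np.array([u,v,1.]); o=-R.T@t
    return o+d*(z-o[2])/d[2]
def proj(c,P): 
    return cv2.projectPoints(np.array(P,float).reshape(-1,1,3),np.array(c["rvec"],float),np.array(c["tvec"],float),c["mtx"],None)[0].reshape(-1,2)
def cloud(c):
    R,t,K=cam(c); z=c["range_z"]; v,u=np.indices(z.shape)
    p=np.stack([(u-K[0,2])/K[0,0]*z,(v-K[1,2])/K[1,1]*z,z],-1)
    return (p-t)@R, z>0
E
python3 - <<'E'
from h import *
d=pickle.load(open("d0.pkl","rb")); c=d["top"]; P,ok=cloud(c); im=c["image"].astype(int)
np.set_printoptions(precision=4,suppress=True)
print("bench z",np.median(P[280:290,300:380,2]))
# bowl rim
v,u=np.indices(ok.shape); box=(u>205)&(u<300)&(v>150)&(v<245)
m=box&(np.abs(P[...,2]-.176)<.006)&(np.hypot(u-254,v-198)>30)&(u<293)
pts=P[m][:,:2]; A=np.c_[2*pts,np.ones(len(pts))]; s=np.linalg.lstsq(A,(pts**2).sum(1),rcond=None)[0]
print("rim fit",len(pts),s[:2],np.sqrt(s[2]+s[0]**2+s[1]**2))
hub=(np.hypot(u-254,v-198)<25)&(np.abs(P[...,2]-.174)<.005);print("hub",len(P[hub]),P[hub].mean(0),np.ptp(P[hub],0))
B=s[:2]
# stones: cream at z .154
hsv=cv2.cvtColor(c["image"],cv2.COLOR_RGB2HSV)
r=np.hypot(P[...,0]-B[0],P[...,1]-B[1])
st=(np.abs(P[...,2]-.154)<.007)&(r<.085)&(r>.04)
n,l,stt,cen=cv2.connectedComponentsWithStats(st.astype(np.uint8),connectivity=4)
for i in range(1,n):
    if stt[i,4]>20:
        q=P[l==i].mean(0); print("stone",stt[i,4],q,"r",np.hypot(*(q[:2]-B)),"az",np.degrees(np.arctan2(*(q[:2]-B)[::-1])))
g=(im.max(-1)<70)&(u>300)&(u<320)&(v>195)&(v<217)&(P[...,2]>.1)
print("grip",g.sum(),P[g].mean(0),P[g].min(0),P[g].max(0))
pb=(u>285)&(u<345)&(v>175)&(v<245)&(np.abs(P[...,2]-.04)<.006)
print("pan rim",pb.sum(),cv2.minAreaRect((P[pb][:,:2]*1000).astype(np.float32)))
for n in("top","scene"):
    c=d[n];P,ok=cloud(c);h=cv2.cvtColor(c["image"],cv2.COLOR_RGB2HSV).astype(int);v,u=np.indices(ok.shape)
    red=((h[...,0]<6)|(h[...,0]>174))&(h[...,1]>150)&(h[...,2]>70)
    red&=((u>110)&(u<145)&(v>210)&(v<255)) if n=="top" else ((u>170)&(u<205)&(v>240)&(v<280))
    q=P[red&ok]; mu=q.mean(0); w=np.linalg.svd(q-mu)[2]
    print(n,"handle",len(q),mu,w[0],w[2],"lo",mu+w[0]*((q-mu)@w[0]).min(),"hi",mu+w[0]*((q-mu)@w[0]).max())
c=d["top"];P,ok=cloud(c);v,u=np.indices(ok.shape)
f=(u>120)&(u<200)&(v>185)&(v<255)&(np.abs(P[...,2]-.01)<.004)
print("foot",f.sum(),cv2.minAreaRect((P[f][:,:2]*1000).astype(np.float32)))
# top crops
a=cv2.resize(c["image"][180:260,100:350,::-1],None,fx=3.2,fy=3.2,interpolation=cv2.INTER_CUBIC)
b=cv2.resize(d["scene"]["image"][170:310,150:350,::-1],None,fx=2.4,fy=2.4,interpolation=cv2.INTER_CUBIC)
o=np.zeros((600,800,3),np.uint8);o[:256]=a;o[260:596,:480]=b;cv2.imwrite("pics/crop0.png",o)
for r_ in ((120,225),(128,233),(140,215),(170,215)): print(r_,P[r_[1],r_[0]])
E
```

```text
bench z 7.126133507920327e-05
rim fit 772 [0.5559 0.0671] 0.08479681259152846
hub 388 [0.555  0.0665 0.1724] [0.056  0.0559 0.0099]
stone 132 [0.6153 0.0538 0.1533] r 0.060917938732093835 az -12.647266582160771
stone 132 [0.609  0.0954 0.1533] r 0.06017335386654032 az 28.000653231520428
stone 131 [0.5952 0.0233 0.1536] r 0.05889693259376622 az -48.12480417194166
stone 134 [0.5431 0.1264 0.1534] r 0.06067629990191284 az 102.1717510234384
stone 132 [0.5083 0.1077 0.1532] r 0.06258075127662666 az 139.51835667477727
stone 133 [0.5035 0.0311 0.1534] r 0.06353089414044924 az -145.4399804221942
stone 136 [0.49   0.0747 0.1534] r 0.06630039317758302 az 173.4070479660307<stdin>:21: RuntimeWarning: Mean of empty slice.
  ret = um.true_divide(
Traceback (most recent call last):
ValueError: zero-size array to reduction operation minimum which has no identity
```

Run:
```python
from h import *
d=pickle.load(open("d0.pkl","rb")); c=d["top"]; P,ok=cloud(c); im=c["image"].astype(int)
np.set_printoptions(precision=4,suppress=True)
v,u=np.indices(ok.shape)
g=(u>298)&(u<325)&(v>190)&(v<222)&(P[...,2]>.1)
print("grip",g.sum(),P[g].mean(0),P[g].min(0),P[g].max(0))
g&=P[...,2]>.17
if g.sum()>5: print(P[g].mean(0),cv2.minAreaRect((P[g][:,:2]*1000).astype(np.float32)))
pb=(u>285)&(u<345)&(v>175)&(v<245)&(np.abs(P[...,2]-.04)<.006)
print("pan rim",pb.sum(),cv2.minAreaRect((P[pb][:,:2]*1000).astype(np.float32)))
for n in("top","scene"):
    c=d[n];P,ok=cloud(c);h=cv2.cvtColor(c["image"],cv2.COLOR_RGB2HSV).astype(int);v,u=np.indices(ok.shape)
    red=((h[...,0]<6)|(h[...,0]>174))&(h[...,1]>150)&(h[...,2]>70)
    red&=((u>110)&(u<145)&(v>210)&(v<255)) if n=="top" else ((u>170)&(u<205)&(v>240)&(v<280))
    red&=ok
    q=P[red]; mu=q.mean(0); w=np.linalg.svd(q-mu)[2]
    print(n,"handle",len(q),mu,w[0],w[1],w[2],"lo",mu+w[0]*((q-mu)@w[0]).min(),"hi",mu+w[0]*((q-mu)@w[0]).max())
c=d["top"];P,ok=cloud(c);v,u=np.indices(ok.shape)
f=(u>115)&(u<205)&(v>185)&(v<260)&(np.abs(P[...,2]-.01)<.004)
print("foot",f.sum(),cv2.minAreaRect((P[f][:,:2]*1000).astype(np.float32)))
a=cv2.resize(c["image"][180:260,100:350,::-1],None,fx=3.2,fy=3.2,interpolation=cv2.INTER_CUBIC)
b=cv2.resize(d["scene"]["image"][170:310,150:350,::-1],None,fx=2.4,fy=2.4,interpolation=cv2.INTER_CUBIC)
o=np.zeros((600,800,3),np.uint8);o[:256]=a;o[260:596,:480]=b;cv2.imwrite("pics/crop0.png",o)
```

```text
grip 483 [ 0.5395 -0.0542  0.1433] [ 0.4625 -0.0949  0.121 ] [0.5732 0.0268 1.2608]
[ 0.5324 -0.053   0.2253] ((506.5358581542969, -16.068599700927734), (21.761245727539062, 121.06278991699219), 35.59435272216797)
pan rim 310 ((533.9569091796875, -75.31006622314453), (107.69100952148438, 134.3700714111328), 81.17903900146484)
top handle 11 [0.4649 0.3615 0.1757] [-0.3987 -0.9171  0.0026] [-0.6795  0.2934 -0.6725] [-0.616   0.2699  0.7401] lo [0.4673 0.3669 0.1757] hi [0.4613 0.353  0.1757]
scene handle 100 [0.4723 0.3627 0.159 ] [ 0.5289 -0.0252 -0.8483] [0.2909 0.9444 0.1533] [ 0.7973 -0.3278  0.5068] lo [0.4593 0.3633 0.1798] hi [0.5003 0.3613 0.1141]
foot 1594 ((516.584716796875, 303.7987060546875), (199.82061767578125, 181.55799865722656), 88.51410675048828)
```

View pics/crop0.png

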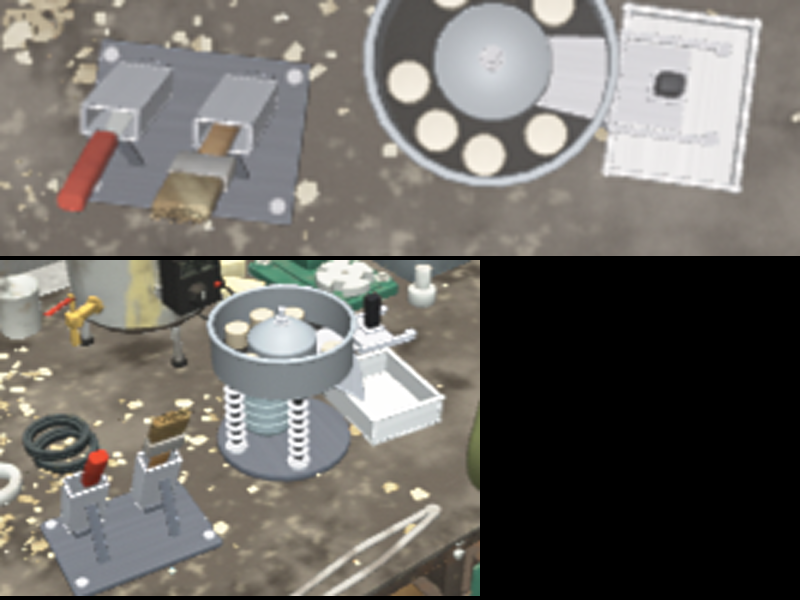

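The crop shows the red handle running from (72,205) to the pocket mouth at (110,125), the brush beside it at (190,190), and the black grip top at (670,84), outside the bowl wall. I'll start towards the gate and refine my numbers on the way.

Call:
{"api": "apply_moves", "payload": {
  "plan": [0,0,-10,-0.142,0,0,-10,-0.142,0,0,-10,-0.142,0,0,-10,-0.142,0,0,-10,-0.142,0,0,-10,-0.142,0,0,-10,-0.142,0,0,-10,-0.142,42,25,0,0,42,25,0,0,42,25,0,0,42,25,0,0,42,25,0,0,42,25,0,0,42,25,0,0,42,25,0,0,42,25,0,0,42,25,0,0],
  "hand": 0
}}

```text
time_s: 1.9
ee_pos: [0.4653, -0.148, 0.2854]
eef_rot: [-3.141, 0.0, 1.421]
force: [0.4, -1.1, -0.0]
grip_width: 0.0467
grip_force: 0.0
```

Run:
```python
from h import *
from station import monitor
d=pickle.load(open("d0.pkl","rb")); c=d["top"]; P,ok=cloud(c)
np.set_printoptions(precision=4,suppress=True)
o=monitor.get_obs();print(o["ee_pos"],o["eef_rot"],o["qpos"],o["grip_width"])
B=np.array([.5552,.0668])
f=lambda x,y:(100+x/3.2-.34,180+y/3.2-.34)
G=ray(c,*f(670,84),.178);print("grip",G,np.hypot(*(G[:2]-B)),np.degrees(np.arctan2(*(G[:2]-B)[::-1])))
# grip via scene crop
s=d["scene"]; print("scene grip",ray(s,150+372/2.4,170+295/2.4-52-52+0,.178) if 0 else ray(s,150+372/2.4,170+(296-260)/2.4,.178))
print("foot corners",[ray(c,*f(*q),.01)[:2] for q in((100,41),(310,62),(290,222),(84,206))])
for z in (.17,.175,.18,.185): print("handle end",z,ray(c,*f(72,204),z),ray(s,150+97/2.4,170+(455-260)/2.4,z))
C=lambda c:-cam(c)[0].T@cam(c)[1]
print("cams",C(c),C(s))
P,ok=cloud(s);h=cv2.cvtColor(s["image"],cv2.COLOR_RGB2HSV).astype(int);v,u=np.indices(ok.shape)
red=((h[...,0]<8)|(h[...,0]>172))&(h[...,1]>130)&(h[...,2]>50)&(u>170)&(u<205)&(v>240)&(v<285)&ok
for vv in range(245,270): 
    m=red&(v==vv)
    if m.sum(): print(vv,u[m].min(),u[m].max(),P[m].mean(0))
P,ok=cloud(c)
v,u=np.indices(ok.shape)
m=ok&(u>140)&(u<180)&(v>215)&(v<255);print("brush top z",P[m][:,2].max())
m=ok&(u>180)&(u<300)&(v>0)&(v<130)&(P[...,2]<.6);print("pot z",np.percentile(P[m][:,2],[50,90,99,100]),"minx z>.2",P[m&(P[...,2]>.2)][:,0].min())
h=cv2.cvtColor(c["image"],cv2.COLOR_RGB2HSV).astype(int)
red=((h[...,0]<8)|(h[...,0]>172))&(h[...,1]>110)&(u>112)&(u<145)&(v>210)&(v<255)&ok
for vv in range(215,250):
    m=red&(v==vv)
    if m.sum(): print(vv,u[m].min(),u[m].max(),P[m].mean(0))
```

```text
[ 0.4653 -0.148   0.2854] [-3.1415  0.      1.4209] [-0.3829  0.1088  1.5654 -0.      1.4675 -0.233 ] 0.046727198701130956
grip [ 0.5348 -0.0558  0.178 ] 0.12432222558953572 -99.43719939729071
scene grip [ 0.5331 -0.0555  0.178 ]
foot corners [array([0.5925, 0.3861]), array([0.5712, 0.2184]), array([0.4442, 0.2363]), array([0.4612, 0.3997])]
handle end 0.17 [0.463  0.3603 0.17  ] [0.4726 0.3575 0.17  ]
handle end 0.175 [0.463  0.3587 0.175 ] [0.4667 0.3601 0.175 ]
handle end 0.18 [0.463  0.3572 0.18  ] [0.4607 0.3628 0.18  ]
handle end 0.185 [0.463  0.3557 0.185 ] [0.4548 0.3654 0.185 ]
cams [0.4625 0.0268 1.2608] [-0.3054  0.7002  0.8275]
249 190 193 [0.4664 0.3568 0.1802]
250 188 194 [0.4647 0.3591 0.1795]
251 187 194 [0.4628 0.3616 0.1789]
252 187 194 [0.4614 0.3625 0.1773]
253 186 194 [0.4608 0.3643 0.1755]
254 186 193 [0.4619 0.3655 0.1724]
255 185 193 [0.4659 0.3653 0.1668]
256 185 193 [0.4698 0.364  0.1605]
257 185 192 [0.4733 0.3641 0.1553]
258 186 192 [0.4764 0.3618 0.149 ]
259 185 191 [0.4815 0.3625 0.1429]
260 185 190 [0.4851 0.3626 0.1376]
261 184 190 [0.4923 0.3612 0.128
[... 344 characters left out ...]

226 126 134 [0.5024 0.3532 0.1336]
227 126 134 [0.5    0.3527 0.1352]
228 125 133 [0.4977 0.3537 0.1399]
229 125 133 [0.4953 0.3531 0.1418]
230 124 132 [0.493  0.3546 0.1444]
231 124 132 [0.4907 0.3537 0.1475]
232 123 131 [0.4884 0.3546 0.1524]
233 123 131 [0.4861 0.3541 0.1541]
234 122 130 [0.4838 0.355  0.1587]
235 121 130 [0.4815 0.3555 0.1608]
236 121 129 [0.4793 0.3557 0.1637]
237 120 128 [0.4771 0.357  0.1679]
238 120 128 [0.4748 0.3561 0.1702]
239 119 127 [0.4726 0.3575 0.1728]
240 119 127 [0.4704 0.3564 0.1766]
241 118 126 [0.4683 0.3581 0.1782]
242 118 126 [0.4661 0.3587 0.1763]
243 118 126 [0.4639 0.3584 0.1773]
244 118 125 [0.4617 0.36   0.1757]
245 120 125 [0.4594 0.3584 0.1737]
```

Call:
{"api": "apply_moves", "payload": {
  "plan": [34,18,0,0,34,18,0,0,33,18,0,0,0,0,30,0,0,0,30,0,0,0,30,0,0,0,26,0,0,0,20,0,0,0,0,0]
}}

```text
time_s: 2.8
ee_pos: [0.5316, -0.0579, 0.1468]
eef_rot: [-3.137, -0.0, 1.421]
force: [-0.1, -0.0, -0.1]
grip_width: 0.0471
grip_force: 0.0
```

Call:
{"api": "apply_moves", "payload": {
  "plan": [0,0,0,0,0,0,0,0,0,0,0,0,0,0,0,0,0,0,0,0],
  "hand": -1,
  "squeeze": 30
}}

```text
time_s: 3.3
ee_pos: [0.5348, -0.0584, 0.1503]
eef_rot: [3.136, -0.0, 1.42]
force: [15.5, -1.7, -6.9]
grip_width: 0.0161
grip_force: 30.0
```

Call:
{"api": "apply_moves", "payload": {
  "plan": [0,3,-2,0,-6,0,0,0,-6,0,0,0,-6,0,0,0,-6,0,0,0,-6,0,0,0,-6,0,0,0,-6,0,0,0,-6,0,0,0,-4,0,0,0,0,0,0,0,0,0,0,0]
}}

```text
time_s: 4.5
ee_pos: [0.5269, -0.1076, 0.1503]
eef_rot: [-3.137, -0.004, 1.421]
force: [-5.1, 16.7, -7.9]
grip_width: 0.016
grip_force: 30.0
```

Call:
{"api": "apply_moves", "payload": {
  "plan": [0,0,0,0,0,0,0,0,0,0,0,0,0,0,-35,0,0,0,-35,0,0,0,-35,0,0,0,-35,0],
  "hand": 0
}}

```text
time_s: 5.2
ee_pos: [0.528, -0.1102, 0.2933]
eef_rot: [3.141, 0.0, 1.42]
force: [-0.6, 0.8, 0.4]
grip_width: 0.0467
grip_force: 0.0
```

```bash
cat > plan.py <<'E'
import numpy as np
from station import monitor
def go(wps,start=None):
    """wps: (x,y,z mm, yaw rad, n rows), tool pointing down; prints rounded rows in tool axes"""
    if start is None:
        o=monitor.get_obs(); start=[*(o["ee_pos"]*1000),o["eef_rot"][2]]
    p=np.array(start[:3],float); y=start[3]; rows=[]; a=np.array(start,float)
    for w in wps:
        w=np.array(w,float); n=int(w[4]); w=w[:4]
        for i in range(n):
            t=a+(w-a)*(i+1)/n; d=t[:3]-p
            c,s=np.cos(y),np.sin(y); X=np.array([c,s,0]);Y=np.array([s,-c,0])
            r=[round(X@d),round(Y@d),round(-d[2]),round(y-t[3],2)]
            p=p+r[0]*X+r[1]*Y-np.array([0,0,r[2]]); y-=r[3]; rows.append(r)
        a=w
    for i in range(0,len(rows),20):
        b=rows[i:i+20]; print(len(b),[round(float(v),2) for r in b for v in r])
    print("max",np.abs(rows).max(0),"end",p.round(1),round(y,3))
    return [*p,y]
E
python3 - <<'E'
from plan import *
o=monitor.get_obs();print(o["ee_pos"],o["eef_rot"])
go([(479,357,285,3.03,14),(479,357,136,3.03,5)])
E
```

```text
[ 0.52800637 -0.11017245  0.29332179] [3.14083981e+00 2.21968512e-04 1.42045278e+00]
19 [32.0, -8.0, 1.0, -0.11, 34.0, -5.0, 0.0, -0.12, 33.0, -1.0, 1.0, -0.11, 34.0, 3.0, 0.0, -0.12, 33.0, 7.0, 1.0, -0.11, 32.0, 10.0, 1.0, -0.12, 30.0, 14.0, 0.0, -0.11, 29.0, 17.0, 1.0, -0.12, 26.0, 21.0, 0.0, -0.11, 24.0, 24.0, 1.0, -0.12, 21.0, 26.0, 1.0, -0.11, 18.0, 28.0, 0.0, -0.12, 14.0, 30.0, 1.0, -0.11, 11.0, 32.0, 0.0, -0.12, 0.0, 0.0, 30.0, 0.0, 0.0, 0.0, 30.0, 0.0, 0.0, 0.0, 30.0, 0.0, 0.0, 0.0, 30.0, 0.0, 0.0, 0.0, 29.0, 0.0]
max [34.   32.   30.    0.12] end [479.5 356.8 136.3] 3.03
```

Call:
{"api": "apply_moves", "payload": {
  "plan": [32,-8,1,-0.11,34,-5,0,-0.12,33,-1,1,-0.11,34,3,0,-0.12,33,7,1,-0.11,32,10,1,-0.12,30,14,0,-0.11,29,17,1,-0.12,26,21,0,-0.11,24,24,1,-0.12,21,26,1,-0.11,18,28,0,-0.12,14,30,1,-0.11,11,32,0,-0.12,0,0,0,0]
}}

```text
time_s: 6.7
ee_pos: [0.4787, 0.3598, 0.2831]
eef_rot: [3.141, -0.0, 3.038]
force: [0.1, 0.0, 0.2]
grip_width: 0.0466
grip_force: 0.0
```

Run:
```python
from station import camera, monitor
import cv2,pickle
o=monitor.get_obs();print(o["ee_pos"],o["eef_rot"])
c=camera("wrist");t=camera("top");pickle.dump((c,t),open("d1.pkl","wb"))
cv2.imwrite("pics/w1.png",c["image"][:,:,::-1])
```

```text
[0.4786585  0.35982312 0.28308153] [ 3.14142403e+00 -3.55692579e-04  3.03758043e+00]
```

View pics/w1.png

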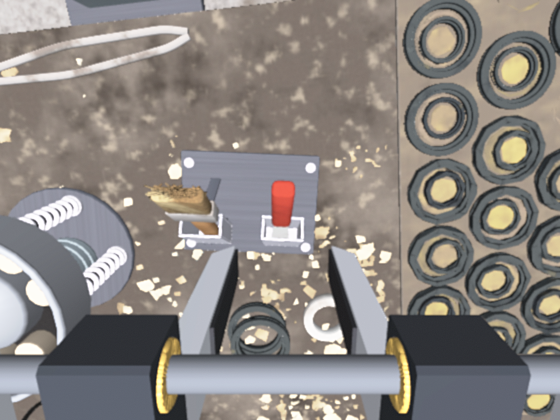

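The wrist view shows the red handle at (283,182)–(282,225), midway between the fingers and clear of the brush (200,200). I'll refine its line from the depth data.

Run:
```python
from h import *
np.set_printoptions(precision=4,suppress=True)
c,t=pickle.load(open("d1.pkl","rb"));P,ok=cloud(c);h=cv2.cvtColor(c["image"],cv2.COLOR_RGB2HSV).astype(int);v,u=np.indices(ok.shape)
red=((h[...,0]<8)|(h[...,0]>172))&(h[...,1]>130)&(u>260)&(u<305)&(v>170)&(v<240)&ok
for vv in range(176,232,4):
    m=red&(v==vv)
    if m.sum(): print(vv,u[m].min(),u[m].max(),P[m].mean(0))
# pocket mouth (bright rim) points, seen from the wrist
m=ok&(u>258)&(u<306)&(v>212)&(v<250)&(P[...,2]>.08)&~red
print("rim",cv2.minAreaRect((P[m][:,:2]*1000).astype(np.float32)),np.percentile(P[m][:,2],[5,50,95]))
```

```text
184 273 293 [0.4606 0.3615 0.1744]
188 272 294 [0.4633 0.3612 0.1765]
192 272 294 [0.4662 0.3609 0.1778]
196 272 293 [0.4696 0.3602 0.1772]
200 272 292 [0.4743 0.3593 0.1715]
204 272 292 [0.4796 0.3587 0.1642]
208 272 291 [0.485  0.3577 0.157 ]
212 272 290 [0.4908 0.3566 0.149 ]
216 273 290 [0.4971 0.3564 0.1408]
220 273 289 [0.5035 0.3552 0.1321]
224 274 288 [0.5105 0.3544 0.1229]
rim ((519.6080322265625, 354.3153076171875), (42.871681213378906, 52.45134735107422), 81.6218490600586) [0.0823 0.1009 0.1217]
```

Call:
{"api": "apply_moves", "payload": {
  "plan": [0,0,30,0.03,0,1,30,0,0,0,30,0,0,0,31,0,0,0,30,0,0,0,0,0]
}}

```text
time_s: 7.4
ee_pos: [0.4787, 0.3558, 0.1292]
eef_rot: [-3.138, -0.004, 2.998]
force: [0.2, 0.6, 0.2]
grip_width: 0.047
grip_force: 0.0
```

Call:
{"api": "apply_moves", "payload": {
  "plan": [0,0,0,0,0,0,0,0,0,0,0,0,0,0,0,0,0,0,0,0],
  "hand": -1,
  "squeeze": 60
}}

```text
time_s: 7.9
ee_pos: [0.4799, 0.3582, 0.1334]
eef_rot: [3.14, 0.001, 3.001]
force: [-1.0, -0.1, 5.7]
grip_width: 0.0183
grip_force: 60.0
```

Call:
{"api": "apply_moves", "payload": {
  "plan": [6,0,-8,0,6,0,-8,0,6,0,-8,0,6,0,-8,0,6,0,-8,0,6,0,-8,0,6,0,-8,0,6,0,-8,0,6,0,-8,0,6,0,-8,0,6,0,-8,0,0,0,-30,0,0,0,-30,0,0,0,-30,0,0,0,0,0]
}}

```text
time_s: 9.4
ee_pos: [0.4142, 0.3679, 0.3147]
eef_rot: [3.137, 0.003, 3.001]
force: [0.1, 0.5, -1.1]
grip_width: 0.0186
grip_force: 60.0
```

Run:
```python
from station import camera, monitor
import cv2,pickle
o=monitor.get_obs();print(o["ee_pos"],o["eef_rot"],o["grip_width"])
c=camera("wrist");t=camera("top");s=camera("scene");pickle.dump((c,t,s,o),open("d2.pkl","wb"))
import numpy as np
a=cv2.resize(t["image"][150:270,90:220,::-1],None,fx=3,fy=3);b=cv2.resize(s["image"][150:300,120:260,::-1],None,fx=2.8,fy=2.8)
o=np.zeros((600,800,3),np.uint8);o[:360,:390]=a;o[:420,400:792]=b
w=cv2.resize(c["image"][:,:,::-1],None,fx=.42,fy=.42);o[420:596,:235]=w;cv2.imwrite("pics/c2.png",o)
```

```text
[0.41422939 0.36787347 0.31466095] [3.13735885 0.00330048 3.00115174] 0.01860947243250667
```

View pics/c2.png

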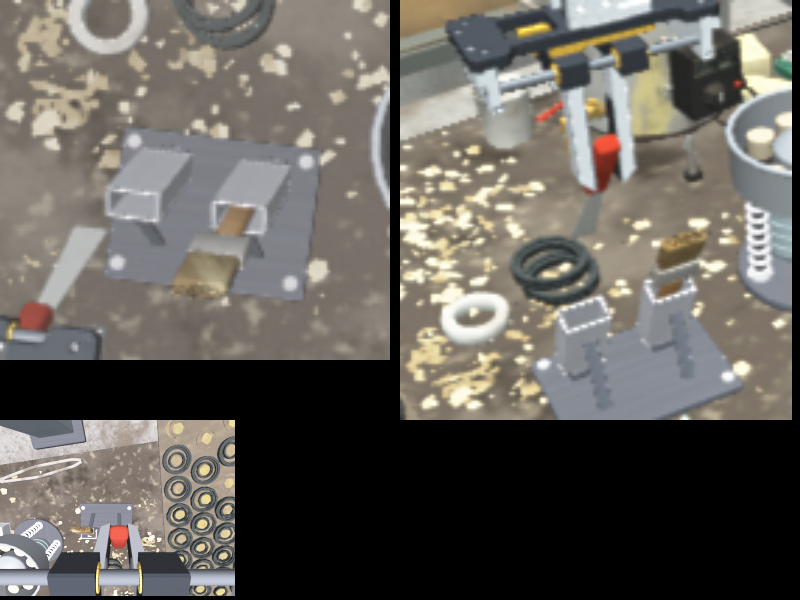

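The spatula is free of its pocket and held in the fingers. In the top crop the blade end is at about (89,230), and the brush is undisturbed. Next I'll locate the tip relative to the tool.

Run:
```python
from h import *
np.set_printoptions(precision=4,suppress=True)
w,c,s,o=pickle.load(open("d2.pkl","rb"));P,ok=cloud(c);v,u=np.indices(ok.shape)
e=o["ee_pos"];yaw=o["eef_rot"][2];a=yaw-np.pi; f=np.array([np.cos(a),np.sin(a)]);l=np.array([-f[1],f[0]])
m=ok&(u>100)&(u<128)&(v>222)&(v<258)&(P[...,2]>.15)
for vv in range(223,258,2):
    k=m&(v==vv)
    if k.sum(): q=P[k].mean(0); print(vv,u[k].min(),u[k].max(),"fwd",(q[:2]-e[:2])@f,"left",(q[:2]-e[:2])@l,"dz",q[2]-e[2],)
```

```text
225 115 115 fwd 0.08819406896427252 left 0.008864523529666924 dz -0.1082683669752473
227 114 125 fwd 0.08505569478066242 left -0.001794646263950517 dz -0.10680350838758845
229 113 123 fwd 0.08053638291855807 left -0.001286455759627789 dz -0.10006676663760342
231 112 122 fwd 0.07619199771289051 left -0.001729771970399544 dz -0.09379828255041761
233 111 121 fwd 0.07188029138371599 left -0.0018653881158520293 dz -0.08857769881087016
235 110 119 fwd 0.06751004182010766 left -0.0011420696249701938 dz -0.08282204371321233
237 109 118 fwd 0.0633438100831796 left -0.0018194770113099262 dz -0.07597722671451068
239 108 117 fwd 0.059181607575738544 left -0.0020038412186943683 dz -0.0708121401709593
241 107 115 fwd 0.05496932552058615 left -0.0013495224705666158 dz -0.06505422984895512
243 106 114 fwd 0.05088312394299177 left -0.001424092854290541 dz -0.06029288394884208
245 105 113 fwd 0.04691304088618344 left -0.002010741169932749 dz -0.05403111751025297
247 104 111 fwd 0.042780826783673724 left -0.0009685522995181854 dz -0.04968898332061639
249 103 110 fwd 0.038892850578963696 left -0.0014698491236655186 dz -0.04378754448358135
251 101 109 fwd 0.035475890017341756 left -0.003915195709479824 dz -0.029317665594669362
253 101 107 fwd 0.03214448492157436 left -0.006583604548907062 dz -0.017057804786661634
255 101 107 fwd 0.028487391998157387 left -0.008085389386613375 dz -0.014208301378607513
257 101 106 fwd 0.024826001513088117 left -0.008981896674260812 dz -0.010231402182448557
```

```bash
cat > stir.py <<'E'
from plan import *
B=np.array([555.6,66.9])
def pose(phi,sg,z,r0=59,k=79):  # blade at azimuth phi deg; sg=+1 counterclockwise, -1 clockwise
    ps=np.radians(phi+90*sg); ps=(ps+np.radians(229))%(2*np.pi)-np.radians(229)
    M=B+r0*np.array([np.cos(np.radians(phi)),np.sin(np.radians(phi))]); f=np.array([np.cos(ps),np.sin(ps)])
    t=M-k*f+1.5*np.array([-f[1],f[0]]); return (*t,z,ps+np.pi)
def arc(a,b,sg,z,n): return [(*pose(p,sg,z),1) for p in np.linspace(a,b,n+1)[1:]]
E
python3 - <<'E'
from stir import *
p=pose(58,-1,340)
e=go([(414,368,345,3.0,1),(*p,13),(*pose(58,-1,275),2),(*pose(58,-1,244),3)])
print("SWEEP"); go(arc(58,-84,-1,244,60),e)
E
```

```text
19 [0.0, 1.0, -35.0, 0.0, -11.0, -15.0, 0.0, 0.03, -10.0, -14.0, 0.0, 0.04, -12.0, -14.0, 1.0, 0.03, -12.0, -14.0, 0.0, 0.03, -12.0, -13.0, 0.0, 0.03, -12.0, -13.0, 1.0, 0.03, -13.0, -12.0, 0.0, 0.04, -14.0, -12.0, 1.0, 0.03, -13.0, -12.0, 0.0, 0.03, -15.0, -11.0, 0.0, 0.03, -14.0, -10.0, 1.0, 0.03, -15.0, -11.0, 0.0, 0.04, -15.0, -9.0, 1.0, 0.03, 0.0, 0.0, 32.0, -0.0, 0.0, 0.0, 33.0, -0.0, 0.0, 0.0, 10.0, -0.0, 0.0, 0.0, 10.0, -0.0, 0.0, 0.0, 11.0, -0.0]
max [15.   15.   35.    0.04] end [520.9 160.4 243.5] 2.581
SWEEP
20 [-3.0, 3.0, 0.0, 0.04, -2.0, 3.0, 0.0, 0.04, -3.0, 3.0, 0.0, 0.04, -2.0, 3.0, 0.0, 0.04, -3.0, 4.0, 0.0, 0.04, -2.0, 3.0, 0.0, 0.05, -3.0, 3.0, 0.0, 0.04, -3.0, 3.0, 0.0, 0.04, -2.0, 4.0, 0.0, 0.04, -3.0, 3.0, 0.0, 0.04, -2.0, 3.0, 0.0, 0.04, -3.0, 3.0, 0.0, 0.04, -2.0, 3.0, 0.0, 0.04, -3.0, 4.0, 0.0, 0.05, -3.0, 3.0, 0.0, 0.04, -2.0, 3.0, 0.0, 0.04, -3.0, 3.0, 0.0, 0.04, -2.0, 3.0, 0.0, 0.04, -3.0, 4.0, 0.0, 0.04, -2.0, 3.0, 0.0, 0.04]
20 [-3.0, 3.0, 0.0, 0.05, -2.0, 3.0, 0.0, 0.04, -3.0, 3.0, 0.0, 0.04, -3.0, 4.0, 0.0, 0.04, -2.0, 3.0, 0.0, 0.04, -3.0, 3.0, 0.0, 0.04, -2.0, 3.0, 0.0, 0.04, -3.0, 3.0, 0.0, 0.04, -2.0, 4.0, 0.0, 0.05, -3.0, 3.0, 0.0, 0.04, -3.0, 3.0, 0.0, 0.04, -2.0, 3.0, 0.0, 0.04, -3.0, 4.0, 0.0, 0.04, -2.0, 3.0, 0.0, 0.04, -3.0, 3.0, 0.0, 0.04, -2.0, 3.0, 0.0, 0.04, -3.0, 3.0, 0.0, 0.05, -3.0, 4.0, 0.0, 0.04, -2.0, 3.0, 0.0, 0.04, -3.0, 3.0, 0.0, 0.04]
20 [-2.0, 3.0, 0.0, 0.04, -3.0, 3.0, 0.0, 0.04, -2.0, 4.0, 0.0, 0.04, -3.0, 3.0, 0.0, 0.05, -2.0, 3.0, 0.0, 0.04, -3.0, 3.0, 0.0, 0.04, -3.0, 3.0, 0.0, 0.04, -2.0, 4.0, 0.0, 0.04, -3.0, 3.0, 0.0, 0.04, -2.0, 3.0, 0.0, 0.04, -3.0, 3.0, 0.0, 0.04, -2.0, 4.0, 0.0, 0.05, -3.0, 3.0, 0.0, 0.04, -3.0, 3.0, 0.0, 0.04, -2.0, 3.0, 0.0, 0.04, -3.0, 3.0, 0.0, 0.04, -2.0, 4.0, 0.0, 0.04, -3.0, 3.0, 0.0, 0.04, -2.0, 3.0, 0.0, 0.04, -3.0, 3.0, 0.0, 0.05]
max [3.   4.   0.   0.05] end [640.5  15.2 243.5] 0.101
```

Call:
{"api": "apply_moves", "payload": {
  "plan": [0,1,-35,0,-11,-15,0,0.03,-10,-14,0,0.04,-12,-14,1,0.03,-12,-14,0,0.03,-12,-13,0,0.03,-12,-13,1,0.03,-13,-12,0,0.04,-14,-12,1,0.03,-13,-12,0,0.03,-15,-11,0,0.03,-14,-10,1,0.03,-15,-11,0,0.04,-15,-9,1,0.03,0,0,32,0,0,0,33,0,0,0,10,0,0,0,10,0,0,0,11,0,0,0,0,0]
}}

```text
time_s: 11.55
ee_pos: [0.5212, 0.1605, 0.2437]
eef_rot: [-3.141, -0.001, 2.581]
force: [-0.2, -0.2, -0.8]
grip_width: 0.0183
grip_force: 60.0
```

Run:
```python
from station import camera, monitor
from h import *
o=monitor.get_obs();print(o["ee_pos"],o["eef_rot"],o["force"])
t=camera("top");s=camera("scene");pickle.dump((t,s,o),open("d3.pkl","wb"))
a=cv2.resize(t["image"][150:240,205:345,::-1],None,fx=4,fy=4);b=cv2.resize(s["image"][110:260,210:360,::-1],None,fx=1.5,fy=1.5)
im=np.zeros((600,800,3),np.uint8);im[:360,:560]=a;im[:225,570:795]=b
cv2.imwrite("pics/c3.png",im)
```

```text
[0.52117589 0.16048865 0.24366814] [-3.14076635e+00 -8.71666485e-04  2.58093091e+00] [-0.1942001  -0.2113989  -0.78345493]
```

View pics/c3.png

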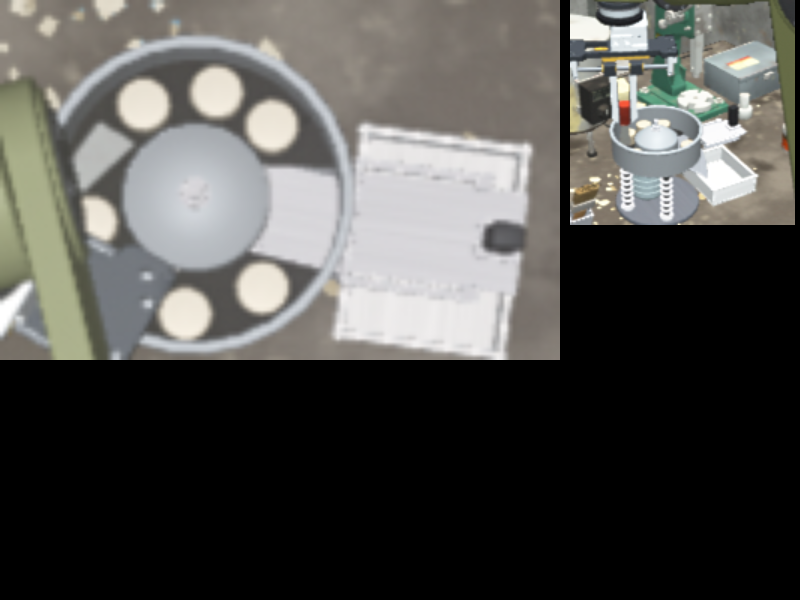

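The blade is down in the channel, with its end at about (112,142) behind the stone at (142,104). The gate grip has been drawn out to (503,236). Now the clockwise sweep.

Call:
{"api": "apply_moves", "payload": {
  "plan": [-3,3,0,0.04,-2,3,0,0.04,-3,3,0,0.04,-2,3,0,0.04,-3,4,0,0.04,-2,3,0,0.05,-3,3,0,0.04,-3,3,0,0.04,-2,4,0,0.04,-3,3,0,0.04,-2,3,0,0.04,-3,3,0,0.04,-2,3,0,0.04,-3,4,0,0.05,-3,3,0,0.04,-2,3,0,0.04,-3,3,0,0.04,-2,3,0,0.04,-3,4,0,0.04,-2,3,0,0.04]
}}

```text
time_s: 13.65
ee_pos: [0.6015, 0.1564, 0.2454]
eef_rot: [3.14, -0.0, 1.759]
force: [-0.4, 1.7, -1.1]
grip_width: 0.0186
grip_force: 60.0
```

Call:
{"api": "apply_moves", "payload": {
  "plan": [-3,3,0,0.05,-2,3,0,0.04,-3,3,0,0.04,-3,4,0,0.04,-2,3,0,0.04,-3,3,0,0.04,-2,3,0,0.04,-3,3,0,0.04,-2,4,0,0.05,-3,3,0,0.04,-3,3,0,0.04,-2,3,0,0.04,-3,4,0,0.04,-2,3,0,0.04,-3,3,0,0.04,-2,3,0,0.04,-3,3,0,0.05,-3,4,0,0.04,-2,3,0,0.04,-3,3,0,0.04]
}}

```text
time_s: 15.65
ee_pos: [0.652, 0.094, 0.2455]
eef_rot: [3.141, -0.001, 0.929]
force: [0.5, 0.1, 0.1]
grip_width: 0.0186
grip_force: 60.0
```

```bash
cat > look.py <<'E'
from station import camera, monitor
from h import *
import sys
o=monitor.get_obs();print(o["ee_pos"],o["eef_rot"],o["force"])
t=camera("top");s=camera("scene");pickle.dump((t,s,o),open(sys.argv[1]+".pkl","wb"))
np.set_printoptions(precision=3,suppress=True)
B=np.array([.5556,.0669])
for n,c in(("top",t),("scene",s)):
    P,ok=cloud(c);h=cv2.cvtColor(c["image"],cv2.COLOR_RGB2HSV).astype(int);v,u=np.indices(ok.shape)
    r=np.hypot(P[...,0]-B[0],P[...,1]-B[1])
    m=ok&(np.abs(P[...,2]-.154)<.006)&(r<.085)&(r>.04)&(h[...,2]>150)&(h[...,0]>5)&(h[...,0]<35)&(h[...,1]>12)
    k,l,st,_=cv2.connectedComponentsWithStats(m.astype(np.uint8),connectivity=4)
    for i in range(1,k):
        if st[i,4]>15: q=P[l==i].mean(0);print(n,"bowl stone",st[i,4],q,"az",round(np.degrees(np.arctan2(*(q[:2]-B)[::-1]))))
a=cv2.resize(t["image"][150:250,205:345,::-1],None,fx=4,fy=4);b=cv2.resize(s["image"][160:260,230:350,::-1],None,fx=1.9,fy=1.9)
im=np.zeros((400,800,3),np.uint8);im[:400,:560]=a;im[:190,570:798]=b
cv2.imwrite(f"pics/{sys.argv[1]}.png",im)
E
python3 look.py d4
```

```text
[0.65201119 0.09399318 0.24546152] [ 3.14069596e+00 -1.23584491e-03  9.29262061e-01] [0.5356958  0.13221437 0.10453302]
top bowl stone 125 [0.593 0.009 0.154] az -57
scene bowl stone 54 [0.589 0.011 0.155] az -59
scene bowl stone 20 [0.509 0.033 0.155] az -144
```

Call:
{"api": "apply_moves", "payload": {
  "plan": [-2,3,0,0.04,-3,3,0,0.04,-2,4,0,0.04,-3,3,0,0.05,-2,3,0,0.04,-3,3,0,0.04,-3,3,0,0.04,-2,4,0,0.04,-3,3,0,0.04,-2,3,0,0.04,-3,3,0,0.04,-2,4,0,0.05,-3,3,0,0.04,-3,3,0,0.04,-2,3,0,0.04,-3,3,0,0.04,-2,4,0,0.04,-3,3,0,0.04,-2,3,0,0.04,-3,3,0,0.05]
}}

```text
time_s: 17.75
ee_pos: [0.6411, 0.0153, 0.2451]
eef_rot: [3.141, -0.001, 0.101]
force: [-0.3, -0.7, -0.1]
grip_width: 0.0185
grip_force: 60.0
```

```bash
python3 look.py d5
python3 - <<'E'
from stir import *
o=monitor.get_obs(); a=o["ee_pos"]*1000; yw=o["eef_rot"][2]
e=go([(*a[:2],325,yw,3),(*pose(72,1,325),8),(*pose(72,1,275),2),(*pose(72,1,245),3)])
print("SWEEP"); go(arc(72,247,1,245,60),e)
E
```

```text
[0.64106464 0.01528312 0.24505619] [ 3.14143994e+00 -7.76773788e-04  1.00619219e-01] [-0.2577988  -0.71440033 -0.12257959]
top bowl stone 129 [0.543 0.127 0.154] az 102
top bowl stone 75 [0.51  0.113 0.153] az 135
scene bowl stone 20 [0.509 0.034 0.156] az -145
16 [0.0, 0.0, -27.0, 0.0, 0.0, 0.0, -26.0, 0.0, 0.0, 0.0, -27.0, 0.0, 2.0, -10.0, 0.0, 0.05, 1.0, -10.0, 0.0, 0.05, 1.0, -11.0, 0.0, 0.06, 1.0, -10.0, 0.0, 0.05, 0.0, -10.0, 0.0, 0.05, -1.0, -10.0, 0.0, 0.05, -1.0, -11.0, 0.0, 0.05, -2.0, -10.0, 0.0, 0.05, 0.0, 0.0, 25.0, 0.0, 0.0, 0.0, 25.0, 0.0, 0.0, 0.0, 10.0, 0.0, 0.0, 0.0, 10.0, 0.0, 0.0, 0.0, 10.0, 0.0]
max [ 2.   11.   27.    0.06] end [648.7  97.3 245.1] -0.309
SWEEP
20 [-3.0, -4.0, 0.0, -0.05, -3.0, -4.0, 0.0, -0.05, -3.0, -4.0, 0.0, -0.05, -3.0, -4.0, 0.0, -0.05, -3.0, -4.0, 0.0, -0.05, -3.0, -4.0, 0.0, -0.05, -3.0, -4.0, 0.0, -0.05, -3.0, -3.0, 0.0, -0.05, -3.0, -4.0, 0.0, -0.05, -3.0, -4.0, 0.0, -0.05, -3.0, -4.0, 0.0, -0.06, -3.0, -4.0, 0.0, -0.05, -3.0, -4.0, 0.0, -0.05, -3.0, -4.0, 0.0, -0.05, -3.0, -4.0, 0.0, -0.05, -3.0, -4.0, 0.0, -0.05, -3.0, -4.0, 0.0, -0.0
[... 398 characters left out ...]
4.0, 0.0, -0.06, -3.0, -4.0, 0.0, -0.05, -3.0, -4.0, 0.0, -0.05, -3.0, -4.0, 0.0, -0.05, -3.0, -4.0, 0.0, -0.05, -3.0, -4.0, 0.0, -0.05, -3.0, -4.0, 0.0, -0.05]
20 [-3.0, -4.0, 0.0, -0.05, -3.0, -4.0, 0.0, -0.05, -3.0, -4.0, 0.0, -0.05, -3.0, -4.0, 0.0, -0.05, -3.0, -4.0, 0.0, -0.06, -3.0, -4.0, 0.0, -0.05, -3.0, -4.0, 0.0, -0.05, -3.0, -4.0, 0.0, -0.05, -4.0, -3.0, 0.0, -0.05, -3.0, -4.0, 0.0, -0.05, -3.0, -4.0, 0.0, -0.05, -3.0, -4.0, 0.0, -0.05, -3.0, -4.0, 0.0, -0.05, -3.0, -4.0, 0.0, -0.05, -3.0, -4.0, 0.0, -0.05, -3.0, -4.0, 0.0, -0.06, -3.0, -4.0, 0.0, -0.05, -3.0, -4.0, 0.0, -0.05, -3.0, -4.0, 0.0, -0.05, -3.0, -4.0, 0.0, -0.05]
max [4.   4.   0.   0.06] end [460.4  44.5 245.1] 2.741
```

View pics/d5.png

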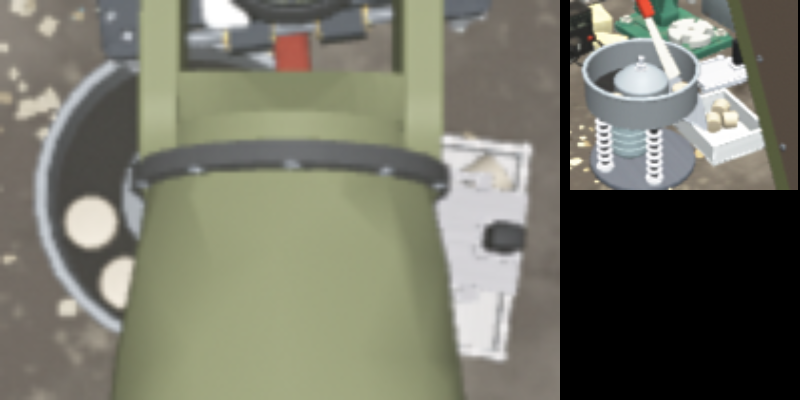

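The scene inset shows three stones heaped in the pan around (720,112); the stones at azimuths 102° and 135° are still in place. Next I cross over and sweep counter-clockwise.

Call:
{"api": "apply_moves", "payload": {
  "plan": [0,0,-27,0,0,0,-26,0,0,0,-27,0,2,-10,0,0.05,1,-10,0,0.05,1,-11,0,0.06,1,-10,0,0.05,0,-10,0,0.05,-1,-10,0,0.05,-1,-11,0,0.05,-2,-10,0,0.05,0,0,25,0,0,0,25,0,0,0,10,0,0,0,10,0,0,0,10,0]
}}

```text
time_s: 19.45
ee_pos: [0.649, 0.0975, 0.2449]
eef_rot: [-3.141, -0.001, -0.308]
force: [0.5, 0.5, -0.2]
grip_width: 0.0185
grip_force: 60.0
```

Call:
{"api": "apply_moves", "payload": {
  "plan": [-3,-4,0,-0.05,-3,-4,0,-0.05,-3,-4,0,-0.05,-3,-4,0,-0.05,-3,-4,0,-0.05,-3,-4,0,-0.05,-3,-4,0,-0.05,-3,-3,0,-0.05,-3,-4,0,-0.05,-3,-4,0,-0.05,-3,-4,0,-0.06,-3,-4,0,-0.05,-3,-4,0,-0.05,-3,-4,0,-0.05,-3,-4,0,-0.05,-3,-4,0,-0.05,-3,-4,0,-0.05,-3,-4,0,-0.05,-3,-4,0,-0.05,-4,-4,0,-0.05]
}}

```text
time_s: 21.45
ee_pos: [0.5786, 0.1618, 0.2452]
eef_rot: [3.141, -0.002, 0.703]
force: [0.8, 1.5, -1.0]
grip_width: 0.0186
grip_force: 60.0
```

Call:
{"api": "apply_moves", "payload": {
  "plan": [-3,-4,0,-0.05,-3,-4,0,-0.05,-3,-4,0,-0.06,-3,-4,0,-0.05,-3,-4,0,-0.05,-3,-4,0,-0.05,-3,-4,0,-0.05,-3,-4,0,-0.05,-3,-3,0,-0.05,-3,-4,0,-0.05,-3,-4,0,-0.05,-3,-4,0,-0.05,-3,-4,0,-0.05,-3,-4,0,-0.06,-3,-4,0,-0.05,-3,-4,0,-0.05,-3,-4,0,-0.05,-3,-4,0,-0.05,-3,-4,0,-0.05,-3,-4,0,-0.05]
}}

```text
time_s: 23.45
ee_pos: [0.4868, 0.1366, 0.2451]
eef_rot: [3.14, -0.0, 1.723]
force: [0.3, -0.0, -0.6]
grip_width: 0.0182
grip_force: 60.0
```

```bash
python3 look.py d6
```

```text
[0.48680764 0.13658586 0.24512638] [ 3.14010652e+00 -2.44516018e-04  1.72336765e+00] [ 0.26863834 -0.01179506 -0.56254122]
top bowl stone 125 [0.518 0.012 0.154] az -124
top bowl stone 128 [0.497 0.034 0.154] az -150
scene bowl stone 48 [0.517 0.019 0.155] az -129
```

Call:
{"api": "apply_moves", "payload": {
  "plan": [-3,-4,0,-0.05,-3,-4,0,-0.05,-3,-4,0,-0.05,-3,-4,0,-0.05,-3,-4,0,-0.06,-3,-4,0,-0.05,-3,-4,0,-0.05,-3,-4,0,-0.05,-4,-3,0,-0.05,-3,-4,0,-0.05,-3,-4,0,-0.05,-3,-4,0,-0.05,-3,-4,0,-0.05,-3,-4,0,-0.05,-3,-4,0,-0.05,-3,-4,0,-0.06,-3,-4,0,-0.05,-3,-4,0,-0.05,-3,-4,0,-0.05,-3,-4,0,-0.05]
}}

```text
time_s: 25.55
ee_pos: [0.4608, 0.0445, 0.2449]
eef_rot: [3.141, 0.001, 2.741]
force: [-0.1, -0.7, -0.8]
grip_width: 0.0184
grip_force: 60.0
```

```bash
python3 look.py d7
```

```text
[0.46083129 0.04447932 0.24487628] [3.14120143e+00 9.11834660e-04 2.74144783e+00] [-0.07775687 -0.69266552 -0.78714598]
```

View pics/d7.png

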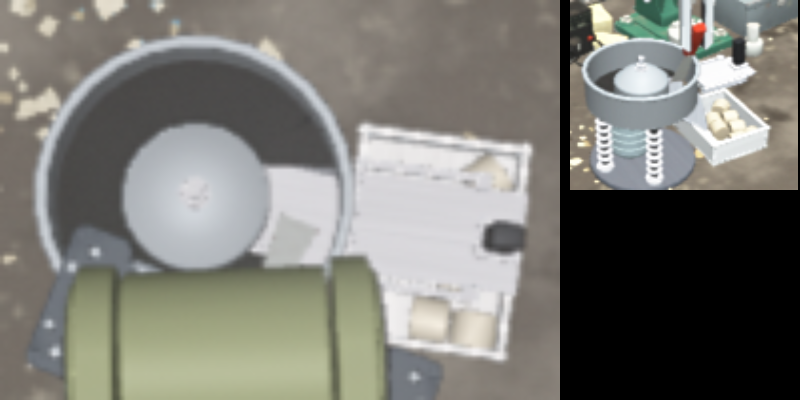

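The bowl looks empty, the blade lies over the outlet at (290,240), and there are stones in the pan at (430,318), (475,325) and (490,170). I'll lift and travel back to the holder, then count.

Run:
```python
from plan import *
o=monitor.get_obs(); a=o["ee_pos"]*1000; yw=o["eef_rot"][2]
go([(*a[:2],345,yw,4),(414,368,345,3.001,13)])
```

```text
17 [0.0, 0.0, -25.0, 0.0, 0.0, 0.0, -25.0, 0.0, 0.0, 0.0, -25.0, 0.0, 0.0, 0.0, -25.0, 0.0, 13.0, 22.0, 0.0, -0.02, 13.0, 21.0, 0.0, -0.02, 12.0, 22.0, 0.0, -0.02, 12.0, 23.0, 0.0, -0.02, 11.0, 22.0, 0.0, -0.02, 11.0, 23.0, 0.0, -0.02, 10.0, 23.0, 0.0, -0.02, 10.0, 23.0, 0.0, -0.02, 9.0, 23.0, 0.0, -0.02, 9.0, 24.0, 0.0, -0.02, 9.0, 23.0, 0.0, -0.02, 8.0, 24.0, 0.0, -0.02, 8.0, 24.0, 0.0, -0.02]
max [1.3e+01 2.4e+01 2.5e+01 2.0e-02] end [413.6 368.  344.8] 3.0
```

Call:
{"api": "apply_moves", "payload": {
  "plan": [0,0,-25,0,0,0,-25,0,0,0,-25,0,0,0,-25,0,13,22,0,-0.02,13,21,0,-0.02,12,22,0,-0.02,12,23,0,-0.02,11,22,0,-0.02,11,23,0,-0.02,10,23,0,-0.02,10,23,0,-0.02,9,23,0,-0.02,9,24,0,-0.02,9,23,0,-0.02,8,24,0,-0.02,8,24,0,-0.02,0,0,0,0]
}}

```text
time_s: 27.45
ee_pos: [0.4121, 0.3705, 0.344]
eef_rot: [-3.142, -0.001, 3.001]
force: [0.3, -0.5, -0.5]
grip_width: 0.0186
grip_force: 60.0
```

```bash
cat > look2.py <<'E'
from h import *
t,s,o=pickle.load(open("d8.pkl","rb"));P,ok=cloud(t);v,u=np.indices(ok.shape)
e=o["ee_pos"];a=o["eef_rot"][2]-np.pi; f=np.array([np.cos(a),np.sin(a)]);l=np.array([-f[1],f[0]])
m=ok&(u>100)&(u<128)&(v>218)&(v<258)&(P[...,2]>.15)
for vv in range(219,250,3):
    k=m&(v==vv)
    if k.sum(): q=P[k].mean(0); print(vv,u[k].min(),u[k].max(),"fwd,left,dz",(q[:2]-e[:2])@f,(q[:2]-e[:2])@l,q[2]-e[2])
im=np.zeros((600,800,3),np.uint8)
im[:400,:400]=cv2.resize(t["image"][180:260,275:355,::-1],(400,400),interpolation=cv2.INTER_CUBIC)
im[:400,400:]=cv2.resize(s["image"][190:250,290:350,::-1],(400,400),interpolation=cv2.INTER_CUBIC)
im[400:,:300]=cv2.resize(t["image"][150:250,195:345,::-1],(300,200))
im[400:,310:610]=cv2.resize(t["image"][190:260,95:200,::-1],(300,200))
cv2.imwrite("pics/d8c.png",im)
E
python3 look.py d8; python3 look2.py
```

```text
[0.41212033 0.37052704 0.34398949] [-3.14152092e+00 -5.75974021e-04  3.00145498e+00] [ 0.34538609 -0.49485001 -0.5215617 ]
228 107 119 fwd,left,dz 0.08426460599037623 -0.0017836893171487426 -0.10172946181247819
231 106 117 fwd,left,dz 0.07790649303850809 -0.002035797280025993 -0.09439033019670487
234 104 114 fwd,left,dz 0.07143140524800763 -0.0005813592831652476 -0.08557738753212163
237 103 112 fwd,left,dz 0.06533743038361711 -0.001495123217577598 -0.07624016943703904
240 101 110 fwd,left,dz 0.05918248444281842 -0.0008412770564710055 -0.06873214024072166
243 101 108 fwd,left,dz 0.05335667880746535 -0.002216437756439436 -0.06119536034211165
246 101 106 fwd,left,dz 0.04765584895317579 -0.0037800716080811977 -0.05317441646337434
249 101 104 fwd,left,dz 0.04211528442988654 -0.005685849700165151 -0.04419820591839674
```

View pics/d8c.png

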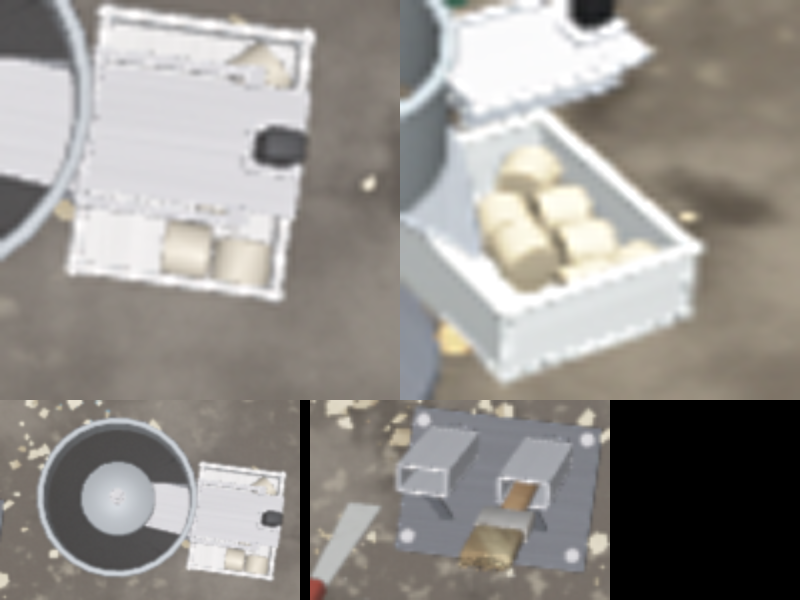

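All seven stones are in the pan: the scene crop shows them at (530,168), (505,212), (565,205), (520,255), (590,238), (590,270) and (635,250). The bowl is empty and the brush is in place. I'll reinsert the spatula along the path it came out by.

Call:
{"api": "apply_moves", "payload": {
  "plan": [-2,-2,30,0,0,0,30,0,0,0,30,0,0,0,29,0,0,0,0,0]
}}

```text
time_s: 28.05
ee_pos: [0.4139, 0.3643, 0.2224]
eef_rot: [-3.138, -0.004, 2.999]
force: [-0.3, -0.7, -0.5]
grip_width: 0.0185
grip_force: 60.0
```

Call:
{"api": "apply_moves", "payload": {
  "plan": [-6,0,8,0,-6,0,8,0,-6,0,8,0,-6,0,8,0,0,0,0,0]
}}

```text
time_s: 28.55
ee_pos: [0.4388, 0.3621, 0.1922]
eef_rot: [-3.14, -0.001, 3.0]
force: [-0.1, 0.2, -0.9]
grip_width: 0.0183
grip_force: 60.0
```

Call:
{"api": "apply_moves", "payload": {
  "plan": [-6,1,8,0,-6,1,8,0,-6,0,8,0,-6,0,8,0,-6,0,8,0,-6,0,8,0,0,0,0,0]
}}

```text
time_s: 29.25
ee_pos: [0.4746, 0.359, 0.144]
eef_rot: [-3.14, -0.001, 3.0]
force: [-0.5, 0.5, -1.1]
grip_width: 0.0185
grip_force: 60.0
```

Call:
{"api": "apply_moves", "payload": {
  "plan": [-5,0,7,0,0,0,2,0,0,0,0,0]
}}

```text
time_s: 29.55
ee_pos: [0.4793, 0.3588, 0.1362]
eef_rot: [-3.141, 0.0, 3.001]
force: [-0.5, 0.5, -1.2]
grip_width: 0.0187
grip_force: 60.0
```

Call:
{"api": "apply_moves", "payload": {
  "plan": [0,0,0,0,0,0,0,0,0,0,0,0,0,0,0,0,0,0,0,0,0,0,0,0],
  "hand": 0
}}

```text
time_s: 30.15
ee_pos: [0.4792, 0.3589, 0.1365]
eef_rot: [3.142, 0.0, 3.001]
force: [-0.1, -0.5, -1.3]
grip_width: 0.0468
grip_force: 0.0
```

Call:
{"api": "apply_moves", "payload": {
  "plan": [0,0,-15,0,0,0,-20,0,0,0,-30,0,0,0,-40,0,0,0,-40,0,40,0,0,0,40,0,0,0,0,0,0,0]
}}

```text
time_s: 30.95
ee_pos: [0.397, 0.3708, 0.2836]
eef_rot: [3.14, 0.001, 3.003]
force: [1.0, 0.1, 0.5]
grip_width: 0.0469
grip_force: 0.0
```

```bash
python3 look.py d9
python3 - <<'E'
from h import *
t,s,o=pickle.load(open("d9.pkl","rb")); d=pickle.load(open("d0.pkl","rb"))
im=np.zeros((600,800,3),np.uint8)
for i,(A,B) in enumerate(((d["top"],d["scene"]),(t,s))):
    im[:300,400*i:400*i+390]=cv2.resize(A["image"][185:260,105:202,::-1],(390,300),interpolation=cv2.INTER_CUBIC)
    im[300:,400*i:400*i+390]=cv2.resize(B["image"][200:320,160:300,::-1],(390,300),interpolation=cv2.INTER_CUBIC)
cv2.imwrite("pics/d9c.png",im)
P,ok=cloud(t);v,u=np.indices(ok.shape)
pb=(u>285)&(u<345)&(v>175)&(v<245)&(np.abs(P[...,2]-.04)<.006);print("pan",cv2.minAreaRect((P[pb][:,:2]*1000).astype(np.float32)))
E
```

```text
[0.39704712 0.37075052 0.28357019] [3.13978125e+00 1.06202426e-03 3.00326652e+00] [0.98240407 0.14167354 0.47509897]
pan ((533.8941650390625, -75.352783203125), (107.67568969726562, 134.28170776367188), 81.11270141601562)
```

View pics/d9c.png

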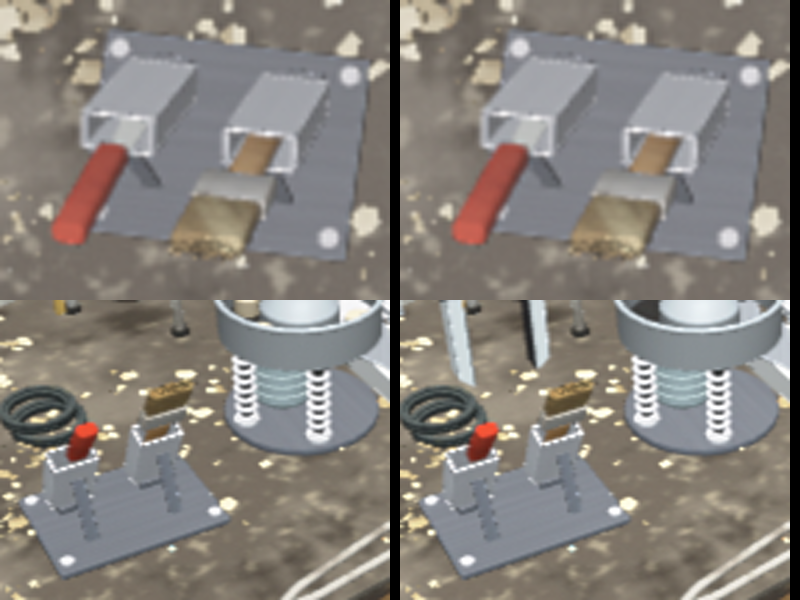

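The before and after crops match: the spatula is back in its pocket at (490,190), the brush and pan have not moved, and the arm is clear.

```bash
python3 -c "
from station import ctrl
print(ctrl.hand_in())"
```

```text
the job is handed in; nothing more can be done
None
```

I handed the job in at about 31 s of the allowed 72 s, with no verdict returned: the gate is drawn fully open, all seven stones are in the unmoved pan, the spatula is back blade down in its own pocket, the brush stands as it did, and the arm never went near the tin.

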